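# Hold a bag clip open over the hob card

## Robot

A 6-joint arm with a two-finger parallel gripper is mounted at the origin on the work surface. World frame = base frame: x ahead of the robot, y to its left, z up, the work surface at z = 0. Lengths are in mm, angles in rad, forces in N, time in s.
With the tool pointing down it reaches from about 325 to 925 mm from the base axis. Payload 3.1 kg.
Tool frame: the origin (TCP) lies between the finger pads; the fingertips stand 14 mm ahead of it and the grasp point (between the pads) lies 5 mm behind it (robot.nose_length is the distance from the TCP to the fingertips, in mm); z points along the fingers, y is the line along which they close (so a half turn about z gives the same grasp; the last joint's range is limited). The gripper opens to 85 mm and grips with 20 to 120 N. Pads are 22 mm wide; open, the fingers measure 114 mm over their backs; the gripper's body (76 mm by 85 mm) begins 54 mm behind the grasp point. The pads swing forward as they close: fully open they stand 13 mm farther back than shut.
Start: joints at [1.212, 0.217, 1.613, -0, 1.311, -0.112], TCP at [152.669, 606.079, 245.3] pointing down, gripper open.
Joint ranges: [-2.75, 2.75], [-0.78, 2.1], [0.31, 2.55], [-1.13, 4.27], [0.13, 2.63], [-2.58, 2.58]. Speed limits (rad/s): [2.79, 2.79, 3.14, 3.14, 3.14, 3.14].

## Interface

Orientations are given as a unit quaternion [x, y, z, w].
In Python, from cell import robot gives the robot as it stands. Calls block until the motion is done:
- robot.move_ptp(position, orientation): joint-space move of the TCP to a pose.
- robot.movel(position, rot=None, max_speed=150, stop_force=None): straight line of the TCP; rot=None keeps the orientation; max_speed is the mean speed in mm/s. With stop_force (N) it stops when the force on the tool has changed by that much, and returns True; else False.
- robot.move_joints(angles): joint-space move.
- robot.set_gripper(opening, newtons=None): opening from 0.0 (shut) to 1.0 (fully open); newtons is the grip in N (None keeps the last); returns when the fingers have stopped.
- robot.sleep(seconds).
- robot.ik(position, orientation): joint angles nearest the present ones, or None.
- robot.state(): the state.
- robot.get_image(name): name is "scene" or "top" or "wrist"; returns the picture (420x560x3 uint8, red, green, blue); there is no depth.
- robot.camera_params(name): a dict with "camera_matrix" (3x3 intrinsics, pixels), "world_to_cam" (4x4, takes a point from world to camera coordinates); the wrist camera has in their place "T_tool_cam" (4x4, takes a point from camera to tool coordinates, whose origin is the TCP and whose axes are the flange's). Camera axes: x right, y down, z forward; pixel columns grow to the right and rows downward; lengths in mm; the calibration is good to about 2 mm. A picture is of the moment at which its call begins: read the wrist's pose just before it. camera_params takes no time and is no camera call.
A pose or a line that the arm cannot do raises robot.MotionError and nothing moves.
- robot.finish_job(): hands the job in; it is judged then, once.
The state is a dict: "t": time; "joint_pos": joint angles; "joint_velocities": joint speeds; "joint_efforts": joint torques, N m; "position": TCP position; "tcp_rot": TCP orientation; "force": force on the tool from outside, world axes, zero at the start; "torque": the same for the moment, N m; "finger_gap": opening from 0.0 (shut) to 1.0 (fully open); "grasp_force": force on a finger pad.
Only numpy, scipy, OpenCV 4.12 (cv2) and the standard library are available. Lean on these libraries where they do the work, as an engineer would, in place of code of your own. Each camera call takes 0.05 s, during which the arm holds its last target. There are 200 camera calls.

## Task

Pinch the tails of the big spring clip to open it, take it off the wall of the metal caddy, and hold it gaping around the middle of the top edge of the taller of the two standing cards, so that I can slip a note in under it: one jaw on each side of the card, both tips well below its edge, the clip touching the card nowhere. Finish while still holding the clip there, squeezed wide open; do not shift the cards, the mug or the jar.

Things in the scene. Friction and masses are not known exactly. Their poses are not given: they have to be found in the camera images.
- clip: Big black plastic bag clip sprung like a clothes peg, 70 g, 30 mm wide, parked upright on the caddy's front wall, jaws down, two splayed tails up. Origin: on its steel pivot pin (12 mm thick, along y), whose underside rests on the wall's rim. x: across the opening jaws; y: along the wall; z: up. Jaw tips reach 42 mm below the origin. Same both ways round. Released, it snaps shut.
- clip_grip (a point): Point midway between the clip's tails, 34 mm above the pivot: the place to pinch, along the clip's x, from above. Tails: plates 30 mm wide, tops 46 mm above the pivot, 52 mm apart over their outer faces at rest (24 mm at pivot height). Pinching spreads the jaws: 4 N to start, 11 to 17 N fully open, where the tails stand upright at a hard stop, 24 mm over their outer faces.
- jaw_front (a joint): Opening angle of the jaw on the clip's -x side: 0 = clamped on the 4 mm caddy wall, -0.05 = shut, 0.28 = fully open (hard stop; then both jaws together gape about 25 mm). Spring-closed.
- jaw_back (a joint): The same for the jaw on the clip's +x side: 0 as parked, 0.28 fully open.
- lip_front (a point): Middle of the inner face of the front (-x) jaw's lip, 38 mm below the pivot; the lip is 8 mm high, 30 mm wide.
- lip_back (a point): The same point on the back (+x) jaw's lip.
- caddy: Open aluminium caddy with two small cartons in it, fixed to the counter, 130 mm (x) by 200 mm (y), 75 mm high, walls 4 mm thick. Origin: centre of its underside. The clip sits on its wall on the -x side, 63 mm from the centre, anywhere within 60 mm of that wall's middle.
- card_tall: The taller standing card, stiff white plastic with two dark discs printed on each face, 100 mm wide (along y), 4 mm thick (along x), its top edge 160 mm above the counter, in a dark wooden foot of 60 by 120 by 18 mm; 0.8 kg, stands loose. Origin: centre of the foot's underside, z up.
- card_edge (a point): Middle of the top edge of the taller card: x across its 4 mm thickness, y along the edge, z up.
- card_short: The shorter standing card, same foot and width, top edge 105 mm high, a grey rectangle printed on it. Not to be shifted. The two cards may stand in either place.
- mug: Dark mug, 80 mm across, 90 mm high, with a handle; origin centre of its underside. Leave alone.
- jar: Jar with a green cap, 50 mm across, 100 mm high; origin centre of its underside. Leave alone.
There are look-alikes about, which are no part of the job. There is more than one size of the clip; the job needs the largest. Leave any green look-alike of the caddy alone.

How it is judged (in metres and radians):
On the way:
1. the clip is pinched open and lifted clear of the caddy (distance of clip from where it was at the start of the episode above 0.03 m and contact force between clip and caddy below 0.05 N and contact force between the fingers and clip above 3 N and height (world z) of clip above 0.11 m), for 0.2 s.
At the end, for the whole second after the job is handed in: Fingers grip the clip (over 4 N); both jaws open past 0.18 rad; a lip each side of the taller card, 5 mm or more off its mid-plane and 6 mm or more below its edge; pivot 7 to 36 mm above the edge, within 30 mm of its middle; clip at rest, under 0.3 N on the card; cards not shifted 20 mm (value of joint each of jaw_front, jaw_back above 0.18 rad and ((x of lip_back in the frame of card_edge above 0.005 m and x of lip_front in the frame of card_edge below -0.005 m) or (x of lip_front in the frame of card_edge above 0.005 m and x of lip_back in the frame of card_edge below -0.005 m)) and z of each of lip_front, lip_back in the frame of card_edge below -0.006 m and z of clip in the frame of card_edge between 0.007 and 0.036 m and y of clip in the frame of card_edge between -0.03 and 0.03 m and contact force between clip and card_tall below 0.3 N and contact force between the fingers and clip above 4 N and linear speed of clip below 0.03 m/s and angle between card_tall's own z axis and vertical below 0.05 rad and distance of card_short from where it was at the start of the episode below 0.02 m); the arm keeps its last pose, push and grip.
It fails at once if the taller card is shifted by more than 20 mm (distance of card_tall from where it was at the start of the episode above 0.02 m).
It fails at once if the shorter card is shifted by more than 20 mm (distance of card_short from where it was at the start of the episode above 0.02 m).
It fails at once if the mug is shifted by more than 20 mm (distance of mug from where it was at the start of the episode above 0.02 m).
It fails at once if the jar is shifted by more than 20 mm (distance of jar from where it was at the start of the episode above 0.02 m).
It also fails if it takes over 35 s, if anything falls off the work surface, if the arm or the gripper's body presses on something with over 40 N, if the wrist force passes 120 N, or if a joint passes its speed limit or range.

## Working session

There is one attempt and no reset: what is moved stays moved. The work goes in short steps, each a Python script; the robot and the scene stay as the last script left them, time stands still between calls to the robot, and variables do not carry over. Pictures are saved under pics/ and viewed, at most 10 in all, crops included, and the job is handed in when it is done.

```bash
ls; mkdir -p pics; python3 - <<'E'
from cell import robot
import cv2
for n in("scene","top"):
    cv2.imwrite(f"pics/{n}0.png",cv2.resize(robot.get_image(n)[:,:,::-1],(800,600),interpolation=cv2.INTER_CUBIC))
    p=robot.camera_params(n);print(n,p["camera_matrix"],p["world_to_cam"])
print(robot.camera_params("wrist"));print(robot.state())
E
```

```text
pics
scene [[542.88429977   0.         270.23681382]
 [  0.         542.88429977 206.49617362]
 [  0.           0.           1.        ]] [[-8.31943418e-01  5.54857065e-01  1.94607860e-03  4.76666741e+02]
 [ 3.20102509e-01  4.82815276e-01 -8.15121950e-01 -8.66461984e+01]
 [-4.53215769e-01 -6.77512396e-01 -5.79286129e-01  1.55426069e+03]
 [ 0.00000000e+00  0.00000000e+00  0.00000000e+00  1.00000000e+00]]
top [[411.11701025   0.         281.90874606]
 [  0.         411.11701025 201.59976209]
 [  0.           0.           1.        ]] [[-8.98421134e-03 -9.99738709e-01 -2.10189883e-02  6.49004297e+00]
 [-9.97772562e-01  1.03520460e-02 -6.58995356e-02  5.47173832e+02]
 [ 6.60999062e-02  2.03801144e-02 -9.97604858e-01  1.01818140e+03]
 [ 0.00000000e+00  0.00000000e+00  0.00000000e+00  1.00000000e+00]]
{'camera_matrix': array([[294.46575278,   0.        , 278.61258957],
       [  0.        , 294.46575278, 208.82180149],
       [  0.        ,   0.        ,   1.        ]]), 'T_tool_cam': array([[ 5.33537100e-04, -9.48925918e-01, -3.15498521e-01,
         8.02181655e+01],
       [ 9.99999811e-
[... 246 characters left out ...]
 'joint_pos': array([ 1.21175386e+00,  2.17702492e-01,  1.61477451e+00,  1.17901405e-05,
        1.31128990e+00, -1.12229624e-01]), 'joint_velocities': array([-0.00025061, -0.00164105, -0.00477926, -0.00176614, -0.00230738,
        0.00139888]), 'joint_efforts': array([-7.54120592e-04, -3.98068678e+01, -3.04973888e+01, -1.65065799e-04,
        4.18183714e-03, -1.41351012e-05]), 'position': array([152.44273596, 605.40325889, 244.08362157]), 'tcp_rot': array([ 1.23094866e-01,  9.92394313e-01, -1.05575390e-03, -2.59340533e-04]), 'force': array([ 0.39524123,  0.54074601, -1.07497048]), 'torque': array([ 0.03549577, -0.00700352,  0.00347199]), 'grasp_force': 0.0, 'finger_gap': 0.9998333243161182}
```

View pics/scene0.png

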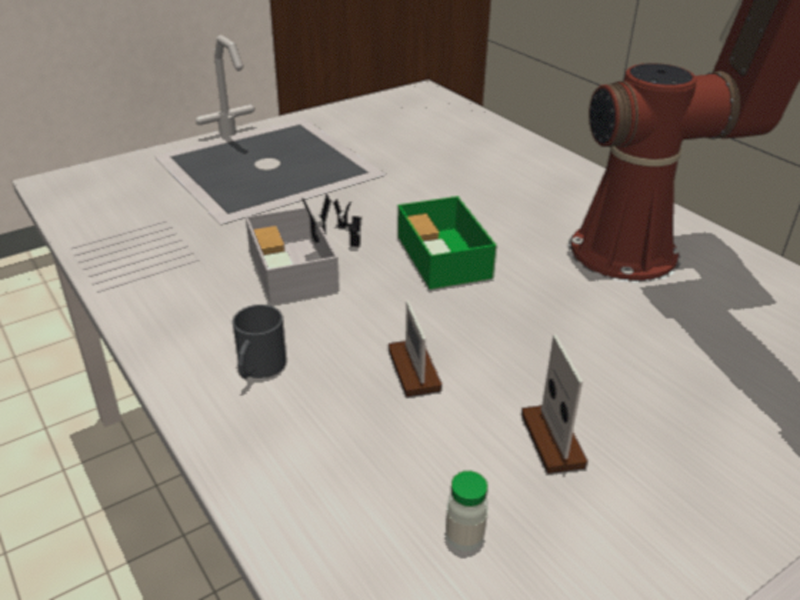

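View pics/top0.png

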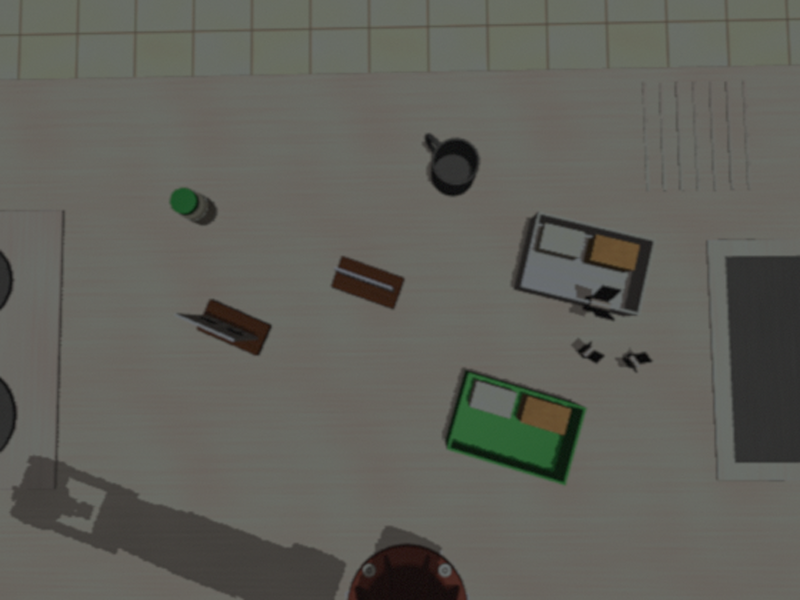

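Scene: the grey caddy at scene (290,250) carries a clip on its near wall, at about (312,220). There are two other small black clips at (340,212) and (355,232). A green look-alike caddy stands at (445,240). The tall card (two discs) is at (560,400) and the short card at (415,345). In top view the clip is at about (600,303), the small ones at (588,350) and (635,360), and the tall card at (215,325). Next is one close crop from both cameras.

```bash
cat > h.py <<'E'
import numpy as np, cv2
from cell import robot
def cam(n,st=None):
    p=robot.camera_params(n);K=p["camera_matrix"]
    if n!="wrist": W=p["world_to_cam"]
    else:
        from scipy.spatial.transform import Rotation as R
        T=np.eye(4);T[:3,:3]=R.from_quat(st["tcp_rot"]).as_matrix();T[:3,3]=st["position"]
        W=np.linalg.inv(T@p["T_tool_cam"])
    return K@W[:3]
def proj(P,X):
    q=P@np.r_[X,1];return q[:2]/q[2]
def tri(*obs):  # (P,uv)...
    A=np.vstack([np.outer(uv,P[2])-P[:2] for P,uv in obs])
    A=A/np.linalg.norm(A[:,:3],axis=1)[:,None]
    X,res,_,_=np.linalg.lstsq(A[:,:3],-A[:,3],rcond=None)
    return X, np.sqrt(res)
def onz(P,uv,z):
    A=np.outer(uv,P[2])-P[:2]
    return np.r_[np.linalg.solve(A[:,:2],-A[:,3]-A[:,2]*z),z]
E
python3 - <<'E'
from h import *
s=robot.get_image("scene");t=robot.get_image("top")
cv2.imwrite("raw_s.png",s);cv2.imwrite("raw_t.png",t)
def crop(a,x,y,w,h,k): return cv2.resize(a[y:y+h,x:x+w,::-1],None,fx=k,fy=k,interpolation=cv2.INTER_CUBIC)
a=np.hstack([crop(s,170,130,100,75,4),crop(t,355,145,100,75,4)])
b=np.hstack([crop(s,360,230,50,75,4),crop(s,265,205,50,75,4),crop(t,120,200,75,75,4),np.zeros((300,100,3),np.uint8)])
cv2.imwrite("pics/crop1.png",np.vstack([a,b]))
E
```

```text
(no output)
```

View pics/crop1.png

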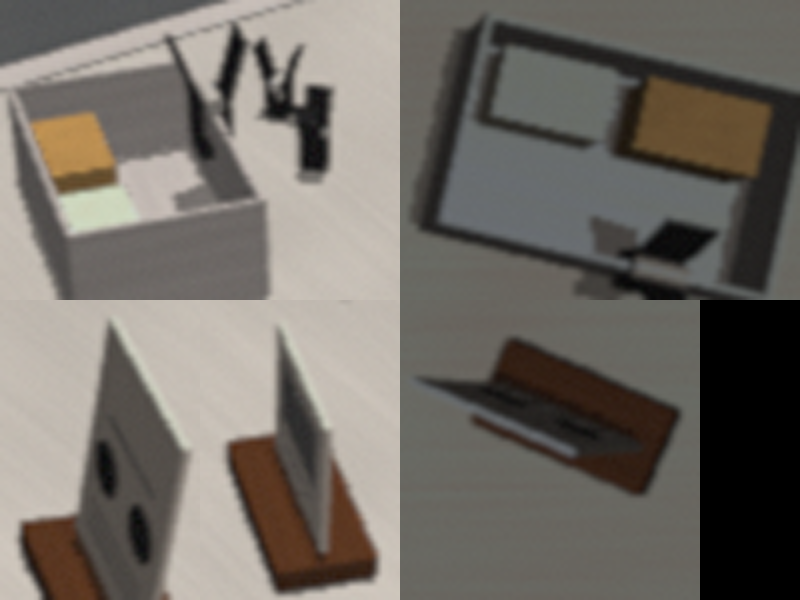

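```bash
python3 - <<'E'
from h import *
S,T=cam("scene"),cam("top")
a=tri((S,(387.5,235)),(T,(123.75,219.5)));b=tri((S,(406.75,268)),(T,(164.5,238.75)))
print("card ends",a,b,"len",np.linalg.norm(a[0]-b[0]),"mid",(a[0]+b[0])/2)
print("swap",tri((S,(387.5,235)),(T,(164.5,238.75))))
print("rim",onz(T,(359,202),75),onz(T,(446,219),75))
for uv in[(421.3,200.5),(434.5,203.7)]: print("back tail", onz(T,uv,127))
print("scene tails",[onz(S,uv,127) for uv in[(213,139.5),(229,137.5)]])
E
```

```text
card ends (array([510.1532969 , 312.1206129 , 217.55910798]), array([18.01697151])) (array([447.66704107, 287.59028059,  84.18954281]), array([19.95268423])) len 149.31078421859948 mid [478.91016898 299.85544674 150.8743254 ]
swap (array([460.42681322, 254.75728432, 155.85691894]), array([1.94927822]))
rim [ 540.5926776  -182.88842343   75.        ] [ 498.35528509 -386.1996754    75.        ]
back tail [ 539.22554947 -313.28837429  127.        ]
back tail [ 531.74643855 -342.38808009  127.        ]
scene tails [array([ 535.19058305, -335.52856382,  127.        ]), array([ 493.47116709, -321.5317553 ,  127.        ])]
```

```bash
python3 - <<'E'
from h import *
import json
from scipy.spatial.transform import Rotation as R
S,T=cam("scene"),cam("top")
a=tri((S,(387.5,235)),(T,(164.5,238.75)))[0];b,r=tri((S,(406.75,268)),(T,(123.75,219.5)))
print(a,b,r,np.linalg.norm(a-b))
def rot(ang): # tool x at ang, z down
    x=np.array([np.cos(ang),np.sin(ang),0]);z=np.array([0,0,-1.]);return R.from_matrix(np.c_[x,np.cross(z,x),z]).as_quat()
d=b-a;ang=np.arctan2(d[1],d[0]);print("card ang",np.degrees(ang))
m=(a+b)/2
out={}
def shots(name,c,ang):
    tot=[]
    for i,s in enumerate((-40,40)):
        x=np.array([np.cos(ang),np.sin(ang),0]);y=np.cross([0,0,-1],x)
        p=c+s*y
        if i==0: robot.move_ptp(p,rot(ang))
        else: robot.movel(p,max_speed=200)
        robot.sleep(.15)
        st=robot.state();im=robot.get_image("wrist")[:,:,::-1]
        cv2.imwrite(f"raw_{name}{i}.png",im);tot.append(im)
        out[name+str(i)]=cam("wrist",st).tolist()
        print(name,st["t"],st["position"],st["joint_pos"][5])
    return tot
c=shots("card",np.r_[m[:2],275],ang)
k=shots("clip",np.array([517,-328,245.]),np.radians(78.3))
json.dump(out,open("P.json","w"))
v=np.vstack([np.hstack(c),np.hstack(k)])
cv2.imwrite("pics/w1.png",cv2.resize(v,(800,600),interpolation=cv2.INTER_AREA))
E
```

```text
[460.42681322 254.75728432 155.85691894] [501.97461175 346.15100023 156.60055228] [0.57737114] 100.39713074187576
card ang 65.55334334323302
card 1.875 [444.25228542 317.82402447 274.8651467 ] 0.9171885113740282
card 2.625 [516.44409841 284.50837567 274.84709663] 0.809724237282121
clip 4.9917 [ 478.32775653 -319.18458741  245.05206894] -0.5077192155237498
clip 5.7417 [ 555.06653298 -335.79763479  244.815259  ] -0.44746995684169877
```

View pics/w1.png

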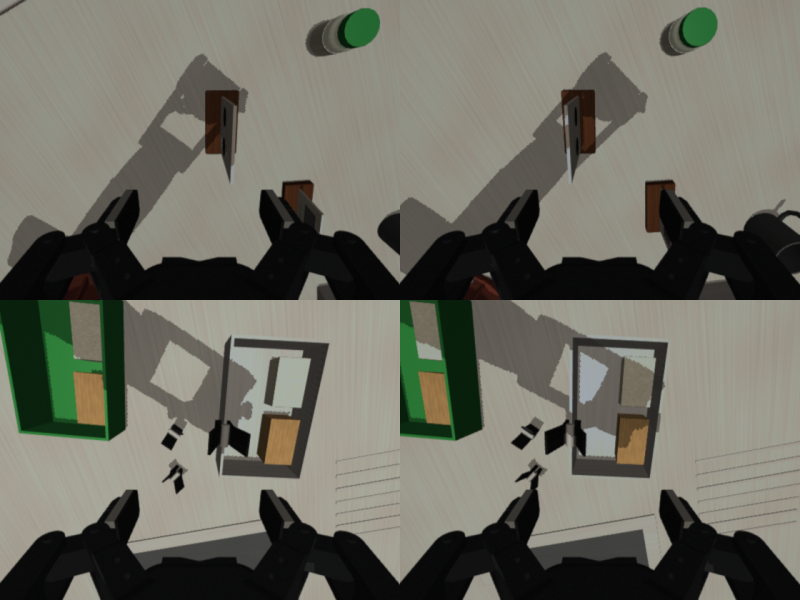

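The wrist views (upper: card, lower: clip) show the big clip on the grey caddy's wall at (229,440) left and (566,440) right. The small look-alike clips lie free on the counter at (172,432) and (175,475). The card's top edge runs from about (225,95) to (231,183). I'll crop in on these.

```bash
python3 - <<'E'
import cv2,numpy as np
def crop(f,x,y,w,h,k):
    a=cv2.imread(f)[y:y+h,x:x+w]; return cv2.resize(a,None,fx=k,fy=k,interpolation=cv2.INTER_CUBIC)
a=np.hstack([crop("raw_clip0.png",280,155,80,70,5),crop("raw_clip1.png",195,155,80,70,5)])
b=np.hstack([cv2.rotate(crop(f,x,125,45,140,3),cv2.ROTATE_90_COUNTERCLOCKWISE)[:,:400] for f,x in(("raw_card0.png",300),("raw_card1.png",220))])
print(a.shape,b.shape);cv2.imwrite("pics/c2.png",np.vstack([a,b]))
E
```

```text
(350, 800, 3) (135, 800, 3)
```

View pics/c2.png

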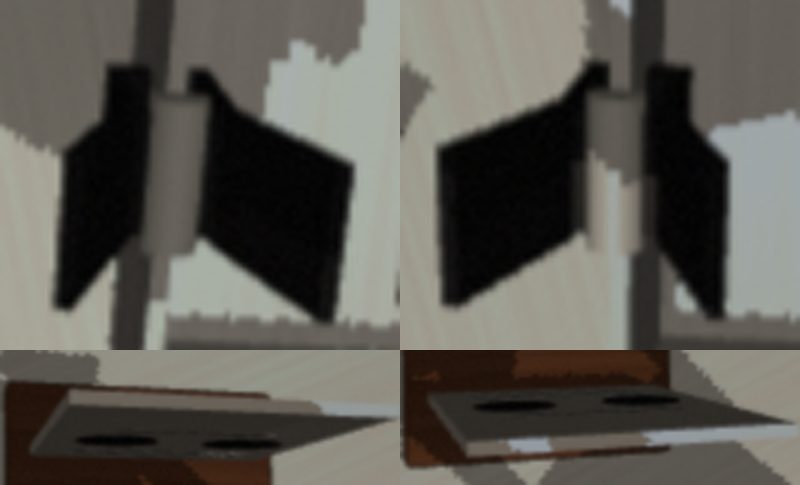

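```bash
python3 - <<'E'
from h import *
import json
P={k:np.array(v) for k,v in json.load(open("P.json")).items()}
c0=lambda u,v:(280+u/5-.4,155+v/5-.4); c1=lambda u,v:(195+u/5-.4,155+v/5-.4)
pts=[]
for a,b in [((65,152),(38,147)),((57,308),(43,305)),((353,163),(328,158)),((332,322),(322,318))]:
    X,r=tri((P["clip0"],c0(*a)),(P["clip1"],c1(*b)));pts.append(X);print(X.round(1),r)
pts=np.array(pts);f=(pts[0]+pts[1])/2;b=(pts[2]+pts[3])/2
print("mid",pts.mean(0),"width",np.linalg.norm((b-f)[:2]),"x-ang",np.degrees(np.arctan2(*(b-f)[1::-1])),"plates",np.linalg.norm(pts[0]-pts[1]),np.linalg.norm(pts[2]-pts[3]),
 np.degrees(np.arctan2(*(pts[0]-pts[1])[1::-1])),np.degrees(np.arctan2(*(pts[2]-pts[3])[1::-1])))
# card far end, crop x0,y0=125
r0=lambda x0,nx,ny:(x0+(134-(ny-350))/3-.33,125+nx/3-.33)
far=tri((P["card0"],r0(300,71,397.5)),(P["card1"],r0(220,67,450)));print("far",far)
A=np.array([460.4,254.8,156.]);B=np.array([502,346.2,156.5])
tiles=[]
for n in("card0","card1"):
    im=cv2.imread(f"raw_{n}.png");x0=300 if n=="card0" else 220
    tiles.append(cv2.resize(im[215:275,x0:x0+50],None,fx=8,fy=8,interpolation=cv2.INTER_CUBIC))
    print([proj(P[n],X) for X in(A,B)])
cv2.imwrite("pics/c3.png",np.hstack(tiles))
E
```

```text
[ 495.  -302.9  125.8] [0.14384969]
[ 488.2 -330.5  127.4] [0.0601667]
[ 543.8 -315.   125.5] [0.10175611]
[ 536.2 -343.5  126.1] [0.03362935]
mid [ 515.80568929 -322.97820866  126.19384938] width 49.9991276048149 x-ang -14.53440150763395 plates 28.428386121395672 29.420078474921688 76.22827197934218 75.15048392185832
far (array([503.52495404, 347.73300873, 161.28621479]), array([0.30213531]))
[array([320.68913184, 257.66699032]), array([326.54459425, 149.8470633 ])]
[array([236.38729547, 257.03417429]), array([231.10281718, 149.06660605])]
```

View pics/c3.png

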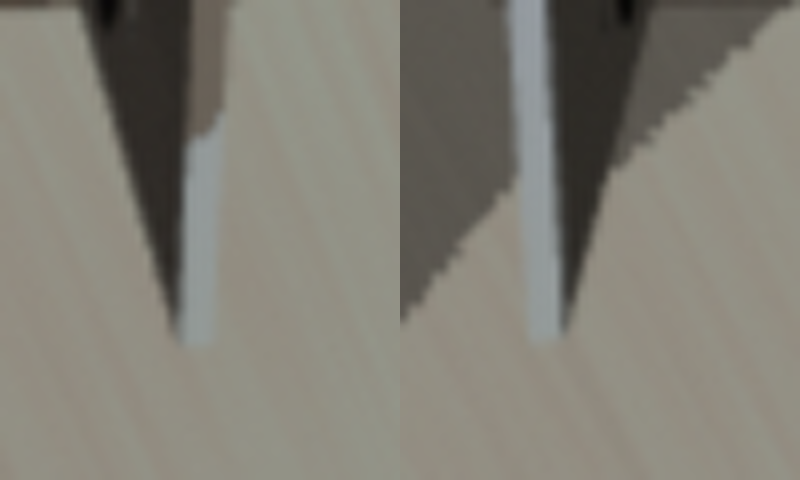

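The near end of the card's edge is at (198,346) in the left crop and (145,340) in the right one. The clip's tail tops measure z=126 (expected 127) and 50 mm apart (expected 52), which fits. I'll refine the card, then go and pinch.

```bash
python3 - <<'E'
from h import *
import json
from scipy.spatial.transform import Rotation as R
P={k:np.array(v) for k,v in json.load(open("P.json")).items()}
near,r=tri((P["card0"],(324.3,257.8)),(P["card1"],(237.7,257.06)));far=np.array([503.52,347.73,161.29])
d=far-near;print("near",near,r,"len",np.linalg.norm(d),"ang",np.degrees(np.arctan2(d[1],d[0])),"mid",(near+far)/2)
ang=np.radians(75.6);x=np.array([np.cos(ang),np.sin(ang),0]);z=np.array([0,0,-1.])
q=R.from_matrix(np.c_[x,np.cross(z,x),z]).as_quat()
c=np.array([515.8,-323.0])
robot.move_ptp(np.r_[c,165],q)
print(robot.movel(np.r_[c,110],max_speed=90,stop_force=12),robot.state()["position"])
robot.set_gripper(0.0,50);robot.sleep(.3)
s=robot.state();print(s["t"],s["finger_gap"],s["grasp_force"],s["force"],s["position"])
im=robot.get_image("scene")[:,:,::-1][110:215,160:300]
im2=robot.get_image("wrist")[:,:,::-1]
cv2.imwrite("pics/g1.png",np.hstack([cv2.resize(im,(400,300),interpolation=cv2.INTER_CUBIC),cv2.resize(im2,(400,300))]))
E
```

```text
near [463.86270787 256.96214906 162.60906019] [0.05810023] len 99.06181657386165 ang 66.39904954273793 mid [483.69135394 302.34607453 161.94953009]
False [ 515.94594373 -323.10933716  109.92648229]
7.8917 0.2592854146379848 51.33628785610199 [1.25992445 0.22925223 9.34975259] [ 519.3074268  -325.15515928  114.37447818]
```

View pics/g1.png

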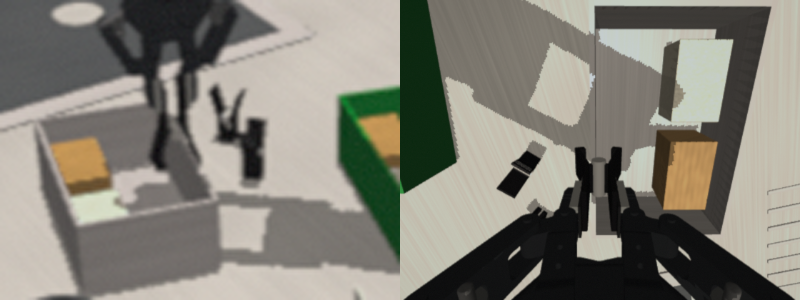

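The clip is pinched: gap 0.26, about 22 mm, with 51 N. The wrist view shows the tails parallel between the pads, with the pivot at about (598,175). Next I lift it and go above the card.

```bash
python3 - <<'E'
from h import *
from scipy.spatial.transform import Rotation as R
p=robot.state()["position"]
robot.movel(p+[0,0,15],max_speed=60);robot.movel(p+[0,0,150],max_speed=150);robot.sleep(.3)
s=robot.state();print(s["t"],s["finger_gap"],s["grasp_force"],s["force"],s["position"])
ang=np.radians(66.2);x=np.array([np.cos(ang),np.sin(ang),0]);z=np.array([0,0,-1.])
q=R.from_matrix(np.c_[x,np.cross(z,x),z]).as_quat()
robot.move_ptp([483.2,301.8,285],q);robot.sleep(.4)
s=robot.state();print(s["t"],s["finger_gap"],s["grasp_force"],s["force"],s["position"])
import json
json.dump(cam("wrist",s).tolist(),open("Pw.json","w"))
w=robot.get_image("wrist")[:,:,::-1];sc=robot.get_image("scene")[:,:,::-1];t=robot.get_image("top")[:,:,::-1]
for n,i in(("w",w),("s",sc),("t",t)):cv2.imwrite(f"raw2_{n}.png",i)
cv2.imwrite("pics/a1.png",np.hstack([cv2.resize(sc[150:325,340:440],(343,600),interpolation=cv2.INTER_CUBIC),cv2.resize(w[110:320,200:360],(457,600),interpolation=cv2.INTER_CUBIC)]))
E
```

```text
9.825 0.2559592722725219 50.35130202770233 [-0.07346162  0.18501459 -0.79216996] [ 519.01224677 -324.95746511  263.46019886]
12.4667 0.25411074337379513 50.34838378429413 [-0.2078035  -0.79881912 -0.24631639] [483.34344495 301.59799407 284.96776255]
```

View pics/a1.png

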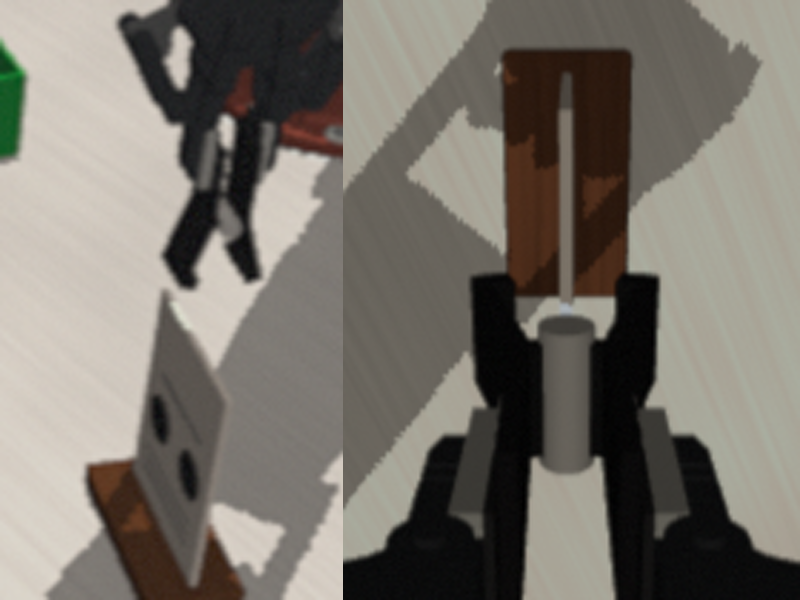

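The left panel (scene) shows the open clip above the card, with the pivot's near end at (230,220). In the right panel (wrist) the card edge is at x≈567, and the jaw inner faces at 514 and 617, midpoint 566, so it is centred. I'll check the pivot height.

```bash
python3 - <<'E'
from h import *
import json
W=np.array(json.load(open("Pw.json")));S=cam("scene")
X,r=tri((W,(278.0,223.9)),(S,(340+230/3.43,150+221/3.43)));print("pin end",X,r)
x=np.array([np.cos(np.radians(66.2)),np.sin(np.radians(66.2)),0]);print("along-edge offset from TCP",(X-[483.3,301.6,285])@x,"drop",285-X[2])
# jaw tips bottom in scene: predicted pixel of tip line for the believed pivot
for drop in(29,33,37):
    c=np.array([483.3,301.6,285-drop]);print(drop,[(np.array(proj(S,c+15*x))-[340,150])*3.43,(np.array(proj(W,c+15*x))-[200,110])*2.856+[343,0]])
E
```

```text
pin end [491.97862865 317.9854958  257.52191218] [1.04500861]
along-edge offset from TCP 18.494287563272383 drop 27.478087824331908
29 [array([230.79144017, 219.81582407]), array([562.11434723, 340.83950395])]
33 [array([229.65691473, 225.99450989]), array([562.23496404, 333.5138601 ])]
37 [array([228.52778084, 232.14383309]), array([562.35046425, 326.49897171])]
```

```bash
python3 - <<'E'
from h import *
print(robot.movel([483.4,301.8,212],max_speed=50,stop_force=4));robot.sleep(.4)
s=robot.state();print(s["t"],s["finger_gap"],s["grasp_force"],s["force"],s["position"])
w=robot.get_image("wrist")[:,:,::-1];sc=robot.get_image("scene")[:,:,::-1]
cv2.imwrite("pics/b1.png",np.hstack([cv2.resize(sc[190:310,350:430],(400,600),interpolation=cv2.INTER_CUBIC),cv2.resize(w[130:310,220:340],(400,600),interpolation=cv2.INTER_CUBIC)]))
E
```

```text
False
14.625 0.25490311037407165 50.34791350364685 [ 0.71627807  0.02169724 -0.59687815] [483.44346568 301.77956605 212.05005562]
```

View pics/b1.png

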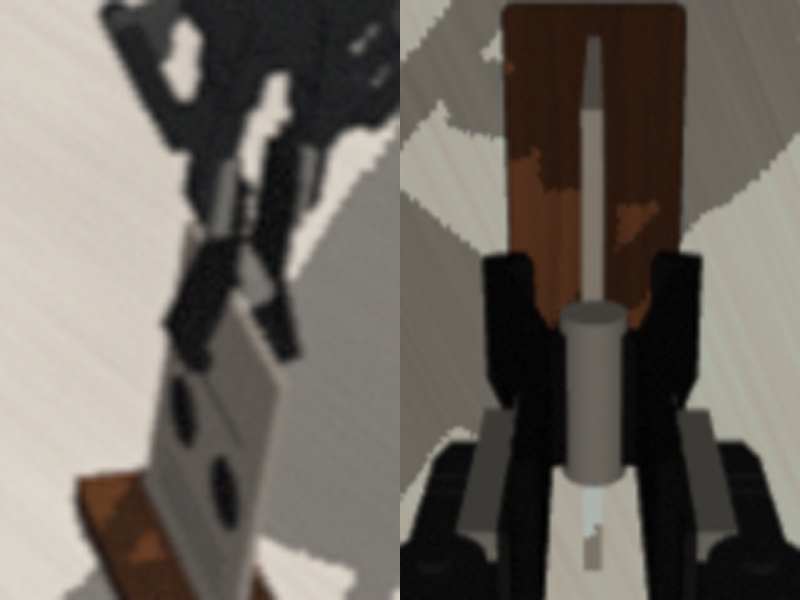

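The clip straddles the card. In the wrist panel the card edge is at x≈593, between the jaw inner faces at 533 and 652. In the scene panel the jaw tips, at about (200,370) and (290,360), are well below the edge. There is no contact force, and the grip is steady at 50 N.

```bash
python3 -c "
from cell import robot
print(robot.finish_job())"
```

```text
the job is handed in; nothing more can be done
None
```

I handed the job in at about 15 s, with the big clip held squeezed wide open around the middle of the taller card's top edge; my last pictures and force readings showed it centred and not touching the card, but the hand-in returned no verdict.

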